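# Line up the pump syringes by size

### The arm

A 7-joint arm with a two-finger parallel gripper is mounted at the origin on the work surface. World frame = base frame: x ahead of the robot, y to its left, z up, the work surface at z = 0. Lengths are in m, angles in rad, forces in N, time in s.
With the tool pointing down it reaches from about 0.35 to 0.9 m from the base axis. Payload 8.1 kg.
Tool frame: the origin (TCP) lies midway between the tips of the shut fingers; the grasp point (between the pads) lies 19 mm behind it; z points along the fingers, y is the line along which they close (so a half turn about z gives the same grasp; the last joint's range is limited). The gripper opens to 85 mm and grips with 20 to 120 N. Pads are 22 mm wide; open, the fingers measure 114 mm over their backs; the gripper's body (76 mm by 85 mm) begins 54 mm behind the grasp point. The pads swing forward as they close: fully open they stand 13 mm farther back than shut.
Start: joints at [1.026, 0.434, 0.025, 1.573, -0.012, 1.134, -0.075], TCP at [0.267, -0.565, 0.231] pointing down, gripper open.
Joint ranges: [-2.62, 2.62], [-0.44, 2.09], [-1.27, 1.32], [0.08, 2.57], [-1.32, 4.46], [0.12, 2], [-2.74, 2.74]. Speed limits (rad/s): [2.22, 2.22, 3.01, 3.01, 3.14, 3.14, 3.14].

### API

Orientations are given as a unit quaternion [w, x, y, z].
In Python, from rig import ctrl, eyes gives the robot as it stands. The module is installed in compiled form; this text tells all that it offers.
- The arm moves only by the tool step_arm, never from a script. Its argument "steps" is a list of rows, each an object of numbers: "x", "y", "z": the shift along the tool's x, y, z in mm; "roll": the turn about the tool's z in degrees; "grip": the finger opening in mm, from 0 to 85.4. A call has 1 to 8 rows; each row is the pose to reach, as a shift and turn from the pose commanded when the call began, along the tool's axes at that moment; what a row does not reach only later rows make up. A row lasts 1/10 s, in which the tool goes at most 50 mm and 8.59 degrees, less where a joint would pass 70% of its speed; a pose out of reach is approached as far as the arm can. A call with a gripper value outside its range is refused whole. The fingers move at their own pace and stop on an object; "newtons" is the grip in N (left out, the last holds). Time passes only in rows, so rows that repeat a pose let the fingers close. It gives the time, the measured TCP pose, the force, the opening and the grip force at its end, in the units of the state.
- ctrl.observe(): the state, without advancing time (a new reading comes with each control period).
- eyes.read_camera(name): name is "side" or "top" or "wrist"; returns a dict with "img" (420x560x3 uint8, blue, green, red), "intrinsics" (3x3 intrinsics, pixels), "dist_coeffs" ([k1, k2, p1, p2, k3] as OpenCV has them; the pictures are not rectified), "R" (3x3) and "t" (3): a world point X has camera coordinates R X + t; the wrist camera has in their place "tool_from_camera" (4x4, takes a point from camera to tool coordinates, whose origin is the TCP and whose axes are the flange's). Camera axes: x right, y down, z forward; pixel columns grow to the right and rows downward; lengths in m; the calibration is good to about 2 mm. A picture is of the moment at which its call begins: read the wrist's pose just before it. There is no depth.
- ctrl.hand_in(): hands the job in; it is judged then, once.
The state is a dict: "clock": time; "joints": joint angles; "qd": joint speeds; "effort": joint torques, N m; "position": TCP position; "ee_rot": TCP orientation; "contact_force": force on the tool from outside, world axes, zero at the start; "torque": the same for the moment, N m; "grip_width": finger opening in m; "finger_force": force on a finger pad.
Only numpy, scipy, OpenCV 4.12 (cv2) and the standard library are available. Lean on these libraries where they do the work, as an engineer would, in place of code of your own. Each camera call takes 0.05 s, during which the arm holds its last target. There are 200 camera calls.

### The job

Get the syringes ready for the pumps: lay the four prefilled syringes in the four black cradles on the rail, one in each, in order of size, the largest in the cradle next to the blue end block and the smallest at the white end. Each must lie along its groove, seated on both V plates with its barrel centred on the cradle, and be let go.

Things in the scene. Friction and masses are not known exactly. Their poses are not given: they have to be found in the camera images.
- syringe_s_centre (a point): The smallest syringe: pale plastic with blue cap, band and thumb disc, lying on the table. Barrel 17 mm in diameter, 90 mm long; ends 68 mm (cap) and 64 mm (thumb disc) from this point; flange at the thumb end 33 mm wide, 17 mm high. Point: centre of the barrel on its axis, 8.5 mm above the table at the start; x along the barrel to the cap, z up at the start.
- syringe_m_centre (a point): The second smallest syringe: pale plastic with green cap, band and thumb disc, lying on the table. Barrel 22 mm in diameter, 98 mm long; ends 72 mm (cap) and 68 mm (thumb disc) from this point; flange at the thumb end 38 mm wide, 22 mm high. Point: centre of the barrel on its axis, 11 mm above the table at the start; x along the barrel to the cap, z up at the start.
- syringe_l_centre (a point): The second largest syringe: pale plastic with orange cap, band and thumb disc, lying on the table. Barrel 27 mm in diameter, 108 mm long; ends 77 mm (cap) and 73 mm (thumb disc) from this point; flange at the thumb end 43 mm wide, 27 mm high. Point: centre of the barrel on its axis, 13.5 mm above the table at the start; x along the barrel to the cap, z up at the start.
- syringe_xl_centre (a point): The largest syringe: pale plastic with red cap, band and thumb disc, lying on the table. Barrel 33 mm in diameter, 120 mm long; ends 83 mm (cap) and 79 mm (thumb disc) from this point; flange at the thumb end 49 mm wide, 33 mm high. Point: centre of the barrel on its axis, 16.5 mm above the table at the start; x along the barrel to the cap, z up at the start.
- cradle_a: Black cradle a of a row a, b, c, d, 90 mm apart, fixed. Origin: centre of its underside, 6 mm above the table; x along the groove, y along the row, z up. Two 90-degree V plates, 6 mm thick, at x = +-26 mm, tops at z = 32 mm, 46 mm gap between them for the fingers; V bottom at z = 14 mm: a seated barrel of radius r has its axis at z = 14 mm + 1.41 r.
- cradle_b: Black cradle b of a row a, b, c, d, 90 mm apart, fixed. Origin: centre of its underside, 6 mm above the table; x along the groove, y along the row, z up. Two 90-degree V plates, 6 mm thick, at x = +-26 mm, tops at z = 32 mm, 46 mm gap between them for the fingers; V bottom at z = 14 mm: a seated barrel of radius r has its axis at z = 14 mm + 1.41 r.
- cradle_c: Black cradle c of a row a, b, c, d, 90 mm apart, fixed. Origin: centre of its underside, 6 mm above the table; x along the groove, y along the row, z up. Two 90-degree V plates, 6 mm thick, at x = +-26 mm, tops at z = 32 mm, 46 mm gap between them for the fingers; V bottom at z = 14 mm: a seated barrel of radius r has its axis at z = 14 mm + 1.41 r.
- cradle_d: Black cradle d of a row a, b, c, d, 90 mm apart, fixed. Origin: centre of its underside, 6 mm above the table; x along the groove, y along the row, z up. Two 90-degree V plates, 6 mm thick, at x = +-26 mm, tops at z = 32 mm, 46 mm gap between them for the fingers; V bottom at z = 14 mm: a seated barrel of radius r has its axis at z = 14 mm + 1.41 r.
- blue_end: Blue end block fixed on the aluminium rail (50 x 500 mm, 6 mm thick) 87 mm beyond cradle_a or cradle_d; a white block of the same form stands at the other end. 45 x 36 mm, 22 mm high; origin at the centre of its underside, 6 mm above the table.
Mind the look-alikes: they are no part of the job. What is shaped like the part that bears syringe_l_centre but brown or yellow is not meant. Leave any purple look-alike of the part that bears syringe_s_centre alone.

How it is judged:
At the end, for the whole second after the job is handed in: One syringe per cradle in order of size, largest next to the blue end block: each barrel centre within 15 mm of its cradle in plan, -4 to +5 mm of its seated height, along the groove within 0.15 rad (either way round), at rest (under 0.02 m/s, 0.3 rad/s) (((horizontal distance between blue_end and cradle_a below 0.13 m and horizontal distance between syringe_s_centre and cradle_d below 0.015 m and z of syringe_s_centre in the frame of cradle_d between 0.022019 and 0.031019 m and angle between the x axis of syringe_s_centre and the x axis of cradle_d, either way round below 0.15 rad and horizontal distance between syringe_m_centre and cradle_c below 0.015 m and z of syringe_m_centre in the frame of cradle_c between 0.025554 and 0.034554 m and angle between the x axis of syringe_m_centre and the x axis of cradle_c, either way round below 0.15 rad and horizontal distance between syringe_l_centre and cradle_b below 0.015 m and z of syringe_l_centre in the frame of cradle_b between 0.029089 and 0.038089 m and angle between the x axis of syringe_l_centre and the x axis of cradle_b, either way round below 0.15 rad and horizontal distance between syringe_xl_centre and cradle_a below 0.015 m and z of syringe_xl_centre in the frame of cradle_a between 0.033331 and 0.042331 m and angle between the x axis of syringe_xl_centre and the x axis of cradle_a, either way round below 0.15 rad) or (horizontal distance between blue_end and cradle_d below 0.13 m and horizontal distance between syringe_s_centre and cradle_a below 0.015 m and z of syringe_s_centre in the frame of cradle_a between 0.022019 and 0.031019 m and angle between the x axis of syringe_s_centre and the x axis of cradle_a, either way round below 0.15 rad and horizontal distance between syringe_m_centre and cradle_b below 0.015 m and z of syringe_m_centre in the frame of cradle_b between 0.025554 and 0.034554 m and angle between the x axis of syringe_m_centre and the x axis of cradle_b, either way round below 0.15 rad and horizontal distance between syringe_l_centre and cradle_c below 0.015 m and z of syringe_l_centre in the frame of cradle_c between 0.029089 and 0.038089 m and angle between the x axis of syringe_l_centre and the x axis of cradle_c, either way round below 0.15 rad and horizontal distance between syringe_xl_centre and cradle_d below 0.015 m and z of syringe_xl_centre in the frame of cradle_d between 0.033331 and 0.042331 m and angle between the x axis of syringe_xl_centre and the x axis of cradle_d, either way round below 0.15 rad)) and linear speed of each of syringe_s, syringe_m, syringe_l, syringe_xl below 0.02 m/s and angular speed of each of syringe_s, syringe_m, syringe_l, syringe_xl below 0.3 rad/s); the robot touches nothing.
It also fails if it takes over 120 s, if anything falls off the work surface, if the arm or the gripper's body presses on something with over 40 N, if the wrist force passes 120 N, or if a joint passes its speed limit or range.

## Working session

There is one attempt and no reset: what is moved stays moved. The work goes in short steps, Python scripts to look and compute and a tool call to move; the robot and the scene stay as the last step left them, time stands still between calls to the robot, and variables do not carry over. Pictures are saved under pics/ and viewed, at most 14 in all, crops included, and the job is handed in when it is done.

Besides the shell and the picture viewer there is one more tool, called after "Call:" as name(argument=value, ...), one argument or row to a line, values as JSON. step_arm: Moves the arm, as the interface text tells. Its arguments: {"type":"object","properties":{"steps":{"type":"array","items":{"type":"object","properties":{"x":{"type":"number"},"y":{"type":"number"},"z":{"type":"number"},"roll":{"type":"number"},"grip":{"type":"number"}}}},"newtons":{"type":"number"}},"required":["steps"]}

```bash
mkdir -p pics
python3 - <<'E'
from rig import ctrl, eyes
import cv2,pickle
s=ctrl.observe();print(s)
for n in("top","side"):
    d=eyes.read_camera(n);cv2.imwrite(f"pics/{n}0.png",d["img"]);pickle.dump(d,open(n+".pkl","wb"));print(n,d["intrinsics"],d["dist_coeffs"],d["R"],d["t"])
d=eyes.read_camera("wrist");print(d["tool_from_camera"])
E
```

```text
{'clock': 0.0, 'joints': array([ 1.02638082,  0.43524545,  0.02497913,  1.57406337, -0.01161082,
        1.13403092, -0.07509489]), 'qd': array([ 1.65478859e-03, -1.64768308e-03, -2.85979185e-05,  5.77159664e-04,
       -3.78685363e-04,  6.43151749e-04, -8.45113749e-04]), 'effort': array([-2.22147160e-04, -6.70483232e+01,  1.02489252e+00, -3.16218102e+01,
        1.55280624e-02,  1.25241245e-02, -6.85760739e-06]), 'position': array([ 0.26697361, -0.56455739,  0.23052514]), 'ee_rot': array([-7.63427527e-04,  9.75706799e-01,  2.19078985e-01, -2.42296268e-04]), 'contact_force': array([-0.04344223,  0.55322884, -0.82220655]), 'torque': array([-0.01831698,  0.07575238, -0.01786429]), 'finger_force': 0.0, 'grip_width': 0.0850959340596141}
top [[400.60018908   0.         282.20218008]
 [  0.         400.60018908 209.29949554]
 [  0.           0.           1.        ]] [0.03228783 0.         0.         0.         0.        ] [[ 0.00961437 -0.99994148 -0.00496015]
 [-0.99394472 -0.00901349 -0.10951096]
 [ 0.10945984  0.00598299 -0.99397321]] [-0.03789725  0.49852235  0.9928006 ]
side [[386.32424216   0.         280.82384804]
 [  0.         386.32424216 215.81249199]
 [  0.           0.           1.        ]] [-0.06693656  0.          0.          0.          0.        ] [[-0.95423944 -0.29846854 -0.01853714]
 [-0.20525804  0.69879309 -0.68524255]
 [ 0.21747697 -0.65008057 -0.72807899]] [0.44597615 0.14524389 1.14379602]
[[-6.16923740e-04 -9.47421368e-01 -3.19988080e-01  8.16072076e-02]
 [ 9.99999749e-01 -4.73441578e-04 -5.26191219e-04 -1.57517499e-04]
 [ 3.47029143e-04 -3.19988324e-01  9.47421423e-01 -1.42190781e-01]
 [ 0.00000000e+00  0.00000000e+00  0.00000000e+00  1.00000000e+00]]
```

View pics/top0.png

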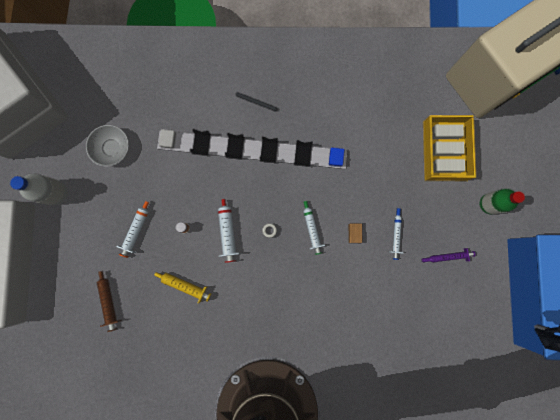

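View pics/side0.png

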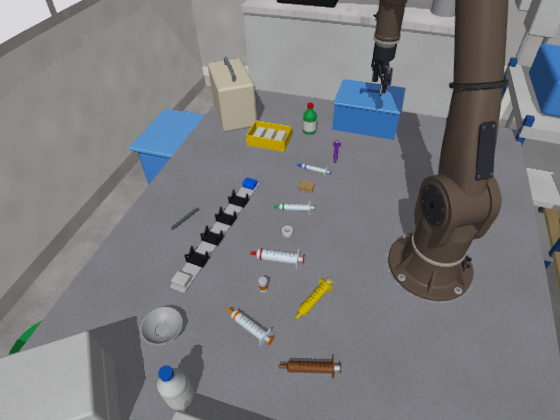

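The top view shows orange L (134,230), red XL (227,230), green M (314,226) and blue S (398,233). The look-alikes are brown (107,300), yellow (183,287) and purple (448,257). The cradles sit at about (201,143), (235,147), (269,150) and (304,153), with the blue block at (337,157) and the white one at (166,139). I choose by cap colour.

```bash
cat > h.py <<'E'
import numpy as np,cv2,pickle
def ray(d,uv,z):
    """pixels -> world points on plane z"""
    uv=np.asarray(uv,float).reshape(-1,1,2)
    n=cv2.undistortPoints(uv,d["intrinsics"],np.array(d["dist_coeffs"]))[:,0]
    R,t=np.array(d["R"]),np.array(d["t"])
    D=np.c_[n,np.ones(len(n))]@R; C=-R.T@t
    return C+D*((z-C[2])/D[:,2])[:,None]
def mask(img,lo,hi):
    return cv2.inRange(cv2.cvtColor(img,cv2.COLOR_BGR2HSV),lo,hi)
E
python3 - <<'E'
from h import *
d=pickle.load(open("top.pkl","rb"));im=d["img"]
hsv=cv2.cvtColor(im,cv2.COLOR_BGR2HSV)
boxes=dict(s=(380,200,415,265,(100,125),8.5,2),m=(295,193,335,260,(45,85),11,2),l=(112,193,160,262,(5,20),13.5,2),xl=(208,190,250,268,(170,8),16.5,2))
for k,(x0,y0,x1,y1,(a,b),r,off) in boxes.items():
    h=hsv[y0:y1,x0:x1]
    hm=(h[...,0]>=a)&(h[...,0]<=b) if a<b else (h[...,0]>=a)|(h[...,0]<=b)
    m=hm&(h[...,1]>90)&(h[...,2]>50)
    ys,xs=np.nonzero(m); P=ray(d,np.c_[xs+x0,ys+y0],r/1000)[:,:2]
    w=(h[...,2]>135)|m
    ys,xs=np.nonzero(w);Q=ray(d,np.c_[xs+x0,ys+y0],r/1000)[:,:2]
    c=Q.mean(0);_,_,V=np.linalg.svd(Q-c);u=V[0]; u*=np.sign(u[0])
    sp=(P-c)@u; sq=(Q-c)@u
    print(k,len(P),"col ext",sp.min().round(3),sp.max().round(3),"all ext",sq.min().round(3),sq.max().round(3),"c",c.round(4),"centre",(c+u*(((sq.max()+sq.min())/2)-.002)).round(4),"ang",np.degrees(np.arctan2(u[1],u[0])).round(1))
# blocks
m=((hsv[...,0]>100)&(hsv[...,0]<130)&(hsv[...,1]>150)&(hsv[...,2]>100)).astype(np.uint8);m[:130]=0;m[175:]=0;m[:,:325]=0;m[:,355:]=0
ys,xs=np.nonzero(m);print("blue",xs.mean(),ys.mean(),len(xs));B=ray(d,[[xs.mean(),ys.mean()]],.028)[0];print(B)
m=(hsv[...,2]<30);
for c in [(201,143),(235,147),(269,150),(304,153)]:
    y0,x0=c[1]-16,c[0]-14
    ys,xs=np.nonzero(m[y0:y0+32,x0:x0+28]);print("cr",len(xs),ray(d,[[xs.mean()+x0,ys.mean()+y0]],.03)[0].round(4))
v=cv2.resize(np.hstack([im[125:275,100:420]]),None,fx=2.5,fy=2.5,interpolation=cv2.INTER_CUBIC);cv2.imwrite("pics/c1.png",v)
E
```

```text
s 65 col ext -0.066 0.066 all ext -0.066 0.066 c [ 0.4414 -0.3273] centre [ 0.4394 -0.3271] ang -4.8
m 50 col ext -0.067 0.072 all ext -0.067 0.072 c [ 0.4527 -0.108 ] centre [ 0.4534 -0.1078] ang 14.3
l 79 col ext -0.074 0.078 all ext -0.074 0.078 c [0.447  0.3485] centre [0.4471 0.3485] ang -22.0
xl 71 col ext -0.077 0.086 all ext -0.077 0.086 c [0.4403 0.1127] centre [0.4428 0.113 ] ang 7.3
blue 336.0854700854701 156.27777777777777 234
[ 0.63751923 -0.17080079  0.028     ]
cr 332 [0.6703 0.1787 0.03  ]
cr 327 [0.6616 0.0908 0.03  ]
cr 321 [0.6532 0.003  0.03  ]
cr 318 [ 0.6443 -0.0849  0.03  ]
```

View pics/c1.png

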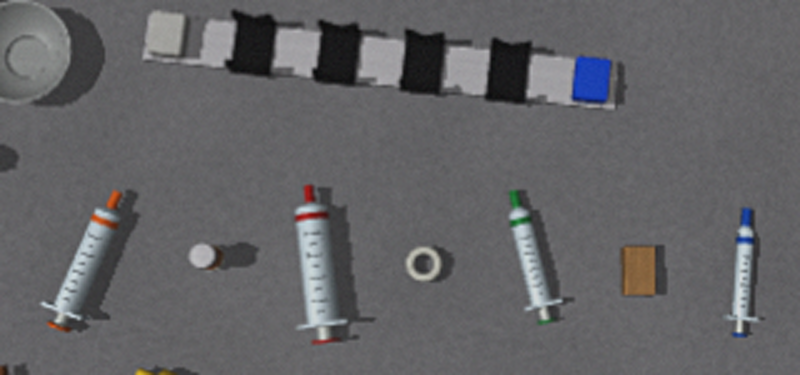

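The crop confirms the choice: orange, red, green and blue caps left to right, with the blue block at the right end next to the fourth cradle (about (304,153) in the full picture). No brown, yellow or purple part is chosen. Next I hover over S.

```bash
cat >> h.py <<'E'
from scipy.spatial.transform import Rotation as Ro
def tool(s):
    q=np.array(s["ee_rot"]);return Ro.from_quat(q[[1,2,3,0]]).as_matrix()
def plan(s,xyz,yaw):
    R=tool(s);d=R.T@(np.array(xyz)-s["position"])*1000
    y0=np.degrees(np.arctan2(R[1,0],R[0,0]));r=-((yaw-y0+180)%360-180)
    print("shift",d.round(1),"roll",round(r,1),"| yaw",y0.round(1),"pos",s["position"].round(4))
def wristcam(eyes,ctrl):
    s=ctrl.observe();d=eyes.read_camera("wrist")
    T=np.array(d["tool_from_camera"]);R=tool(s)
    Rc=R@T[:3,:3];C=R@T[:3,3]+s["position"]
    d["R"]=Rc.T;d["t"]=-Rc.T@C;return s,d
E
python3 - <<'E'
from h import *
from rig import ctrl
plan(ctrl.observe(),[.4394,-.3271,.20],-4.8)
E
```

```text
shift [ 257.4 -141.    30.9] roll 30.1 | yaw 25.3 pos [ 0.267  -0.5647  0.2307]
```

Call:
step_arm(
  steps=[
    {"x": 44, "y": -24, "z": 5, "roll": 5},
    {"x": 86, "y": -47, "z": 10, "roll": 10},
    {"x": 129, "y": -70, "z": 15, "roll": 15},
    {"x": 172, "y": -94, "z": 20, "roll": 20},
    {"x": 215, "y": -118, "z": 26, "roll": 25},
    {"x": 257, "y": -141, "z": 31, "roll": 30},
    {"x": 257, "y": -141, "z": 31, "roll": 30},
    {"x": 257, "y": -141, "z": 31, "roll": 30},
  ],
)

```text
validation failed for argument at $.st...
```

```bash
cat >> h.py <<'E'
HUE=dict(s=(100,125,8.5),m=(45,85,11),l=(5,20,13.5),xl=(170,6,16.5))
def syr(d,k,near,z=None,rad=.1):
    """centre and angle from coloured ends (cap +2 mm longer than disc)"""
    a,b,r=HUE[k];z=r/1000 if z is None else z
    h=cv2.cvtColor(d["img"],cv2.COLOR_BGR2HSV)
    hm=(h[...,0]>=a)&(h[...,0]<=b) if a<b else (h[...,0]>=a)|(h[...,0]<=b)
    ys,xs=np.nonzero(hm&(h[...,1]>110)&(h[...,2]>50))
    P=ray(d,np.c_[xs,ys],z)[:,:2];i=np.linalg.norm(P-near,axis=1)<rad;P=P[i]
    c=P.mean(0);u=np.linalg.svd(P-c)[2][0]
    u*=np.sign(u@(np.mean(P,0)-np.median(P,0))) or 1
    for _ in range(4):
        t=(P-c)@u;L=t.max()-t.min()
        A=P[t>t.max()-.015].mean(0);B=P[t<t.min()+.015].mean(0)
        u=(A-B)/np.linalg.norm(A-B)
    u*=np.sign(u[0]);t=(P-c)@u;v=np.array([-u[1],u[0]])
    mid=c+u*((t.max()+t.min())/2-.002)+v*(((A+B)/2-c)@v)
    print(k,len(P),"len",(t.max()-t.min()).round(4),"centre",mid.round(4),"ang",np.degrees(np.arctan2(u[1],u[0])).round(2))
    return mid
E
python3 - <<'E'
from h import *
from rig import ctrl,eyes
s,d=wristcam(eyes,ctrl);cv2.imwrite("pics/w1.png",d["img"])
c=syr(d,"s",[.4394,-.3271]);print(d["intrinsics"][0],d["dist_coeffs"])
plan(s,[*c,.003],-4.8)
E
```

```text
h.py:31: RuntimeWarning: Mean of empty slice.
  c=P.mean(0);u=np.linalg.svd(P-c)[2][0]
  ret = um.true_divide(
  return _methods._mean(a, axis=axis, dtype=dtype,
Traceback (most recent call last):
  File "h.py", line 34, in syr
    t=(P-c)@u;L=t.max()-t.min()
                ~~~~~^^
ValueError: zero-size array to reduction operation maximum which has no identity
```

View pics/w1.png

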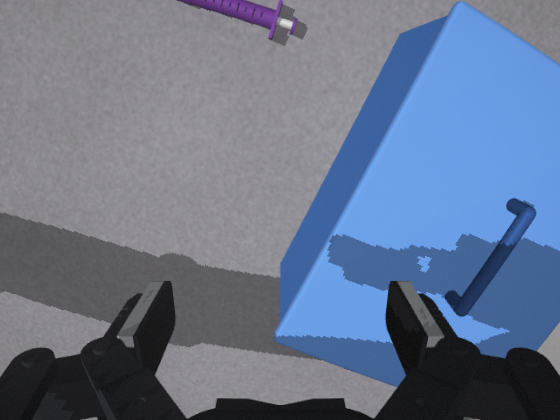

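The call was refused and the arm did not move. The wrist view shows the blue box below right and the purple decoy at the top. I'll retry with the gripper field included.

Call:
step_arm(
  steps=[
    {"x": 44, "y": -24, "z": 0, "roll": 5, "grip": 85},
    {"x": 86, "y": -47, "z": 0, "roll": 10, "grip": 85},
    {"x": 129, "y": -70, "z": 10, "roll": 15, "grip": 85},
    {"x": 172, "y": -94, "z": 20, "roll": 20, "grip": 85},
    {"x": 215, "y": -118, "z": 26, "roll": 25, "grip": 85},
    {"x": 257, "y": -141, "z": 31, "roll": 30, "grip": 85},
    {"x": 257, "y": -141, "z": 31, "roll": 30, "grip": 85},
  ],
)

```text
clock: 0.9
position: [0.4439, -0.32, 0.1995]
ee_rot: [-0.002, 0.999, -0.037, 0.0]
contact_force: [-0.0, -0.1, -0.0]
grip_width: 0.0851
finger_force: 0.0
```

Run:
```python
from h import *
from rig import ctrl,eyes
s,d=wristcam(eyes,ctrl);cv2.imwrite("pics/w2.png",d["img"])
c=syr(d,"s",[.4394,-.3271])
plan(s,[*c,.003],-4.8)
```

```text
s 467 len 0.1345 centre [ 0.4353 -0.3274] ang -4.99
shift [ -8.2   8.9 196.5] roll 0.5 | yaw -4.3 pos [ 0.4439 -0.32    0.1995]
```

View pics/w2.png

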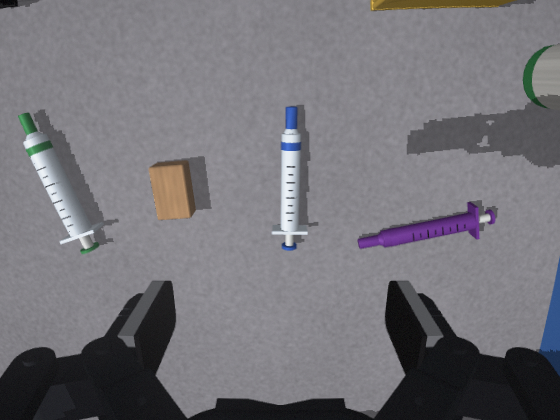

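The blue S lies at (290,180), with the purple decoy at (430,228) and the wooden block at (172,190), both clear of the fingers.

Call:
step_arm(
  steps=[
    {"x": -4, "y": 4, "z": 40, "roll": 0.5, "grip": 60},
    {"x": -8, "y": 9, "z": 80, "roll": 0.5, "grip": 60},
    {"x": -8, "y": 9, "z": 120, "roll": 0.5, "grip": 60},
    {"x": -8, "y": 9, "z": 140, "roll": 0.5, "grip": 60},
    {"x": -8, "y": 9, "z": 140, "roll": 0.5, "grip": 60},
  ],
)

```text
clock: 1.45
position: [0.4279, -0.336, 0.0576]
ee_rot: [-0.001, 0.999, -0.046, -0.003]
contact_force: [-0.6, 0.1, 0.0]
grip_width: 0.0601
finger_force: 0.0
```

Run:
```python
from h import *
from rig import ctrl,eyes
s,d=wristcam(eyes,ctrl);cv2.imwrite("pics/w3.png",d["img"])
try: c=syr(d,"s",[.435,-.327])
except Exception as e: print(e)
plan(s,[.4353,-.3274,.003],-5)
```

```text
s 1464 len 0.1363 centre [ 0.4348 -0.3277] ang -4.75
shift [ 6.9 -9.2 54.6] roll -0.2 | yaw -5.2 pos [ 0.4279 -0.336   0.0576]
```

Call:
step_arm(
  steps=[
    {"x": 7, "y": -9, "z": 20, "roll": 0, "grip": 60},
    {"x": 7, "y": -9, "z": 45, "roll": 0, "grip": 50},
    {"x": 7, "y": -9, "z": 54, "roll": 0, "grip": 40},
    {"x": 7, "y": -9, "z": 54, "roll": 0, "grip": 5},
    {"x": 7, "y": -9, "z": 54, "roll": 0, "grip": 5},
    {"x": 7, "y": -9, "z": 54, "roll": 0, "grip": 5},
    {"x": 7, "y": -9, "z": 54, "roll": 0, "grip": 5},
    {"x": 7, "y": -9, "z": 54, "roll": 0, "grip": 5},
  ],
  newtons=40,
)

```text
clock: 2.3
position: [0.4389, -0.3284, 0.0075]
ee_rot: [0.001, 0.999, -0.045, 0.001]
contact_force: [-0.3, 0.3, 7.5]
grip_width: 0.015
finger_force: 39.7
```

Call:
step_arm(
  steps=[
    {"x": 0, "y": 0, "z": 0, "grip": 26},
    {"x": 0, "y": 0, "z": 0, "grip": 26},
    {"x": 0, "y": 0, "z": 0, "grip": 26},
    {"x": 0, "y": 0, "z": 0, "grip": 26},
  ],
)

```text
validation failed for argument at $.st...
```

Run:
```python
from h import *
from rig import ctrl,eyes
s,d=wristcam(eyes,ctrl);cv2.imwrite("pics/w4.png",d["img"])
try: c=syr(d,"s",[.435,-.327])
except Exception as e: print(e)
plan(s,[*c,.000],-5)
```

```text
s 2376 len 0.1349 centre [ 0.4362 -0.3283] ang -5.28
shift [-2.8  0.1  7.5] roll -0.2 | yaw -5.2 pos [ 0.4389 -0.3284  0.0075]
```

View pics/w4.png

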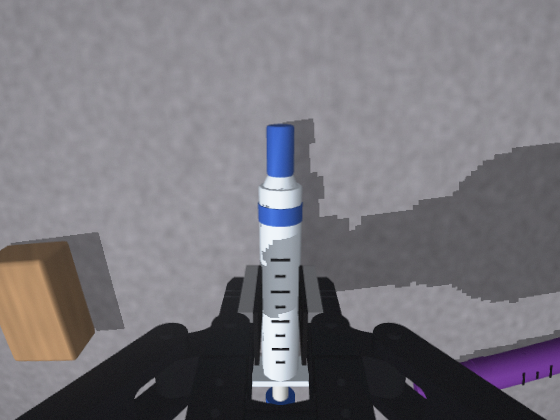

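S is between the pads at (280,320), centred in y, but the opening reads only 15 mm, so the pads are too high. Every row needs all five fields. I'll open a little and check the height.

Call:
step_arm(
  steps=[
    {"x": 0, "y": 0, "z": 0, "roll": 0, "grip": 26},
    {"x": 0, "y": 0, "z": 0, "roll": 0, "grip": 26},
    {"x": 0, "y": 0, "z": 0, "roll": 0, "grip": 26},
    {"x": 0, "y": 0, "z": 0, "roll": 0, "grip": 26},
  ],
)

```text
clock: 2.75
position: [0.4383, -0.3276, 0.0063]
ee_rot: [-0.0, 0.999, -0.045, -0.0]
contact_force: [0.8, -0.4, 0.3]
grip_width: 0.0263
finger_force: 0.0
```

Call:
step_arm(
  steps=[
    {"x": -2, "y": 0, "z": 4, "roll": 0, "grip": 26},
    {"x": -2, "y": 0, "z": 6, "roll": 0, "grip": 26},
    {"x": -2, "y": 0, "z": 6, "roll": 0, "grip": 5},
    {"x": -2, "y": 0, "z": 6, "roll": 0, "grip": 5},
    {"x": -2, "y": 0, "z": 6, "roll": 0, "grip": 5},
    {"x": -2, "y": 0, "z": 6, "roll": 0, "grip": 5},
  ],
  newtons=40,
)

```text
clock: 3.35
position: [0.4365, -0.3278, 0.0005]
ee_rot: [0.0, 0.999, -0.045, 0.0]
contact_force: [-1.1, -0.4, 5.0]
grip_width: 0.0155
finger_force: 40.1
```

Call:
step_arm(
  steps=[
    {"x": 0, "y": 0, "z": -20, "roll": 0, "grip": 5},
    {"x": 0, "y": 0, "z": -60, "roll": 0, "grip": 5},
    {"x": 0, "y": 0, "z": -100, "roll": 0, "grip": 5},
    {"x": 0, "y": 0, "z": -130, "roll": 0, "grip": 5},
    {"x": 0, "y": 0, "z": -130, "roll": 0, "grip": 5},
    {"x": 0, "y": 0, "z": -130, "roll": 0, "grip": 5},
  ],
)

```text
clock: 3.95
position: [0.4365, -0.3276, 0.1306]
ee_rot: [0.0, 0.999, -0.045, 0.001]
contact_force: [-0.5, 1.0, 0.1]
grip_width: 0.0154
finger_force: 39.1
```

```bash
cat >> h.py <<'E'
RC=np.array([.6574,.0469]);RD=np.array([-.0985,-.9951])
CR={k:RC+RD*o for k,o in dict(s=-.135,m=-.045,l=.045,xl=.135).items()}
E
python3 - <<'E'
from h import *
from rig import ctrl,eyes
s,d=wristcam(eyes,ctrl);cv2.imwrite("pics/w5.png",d["img"])
h=s["position"][2]
try: c=syr(d,"s",s["position"][:2],z=h+.0085);print((tool(s).T@(np.array([*c,h])-s["position"])).round(4))
except Exception as e: print(e)
plan(s,[*CR["s"],.13],-5.65);print(CR)
E
```

```text
s 2463 len 0.1289 centre [ 0.4392 -0.3279] ang -5.19
[0.0028 0.0001 0.    ]
shift [ 1.872e+02 -5.280e+02  5.000e-01] roll 0.5 | yaw -5.2 pos [ 0.4365 -0.3276  0.1306]
{'s': array([0.6706975, 0.1812385]), 'm': array([0.6618325, 0.0916795]), 'l': array([0.6529675, 0.0021205]), 'xl': array([ 0.6441025, -0.0874385])}
```

View pics/w5.png

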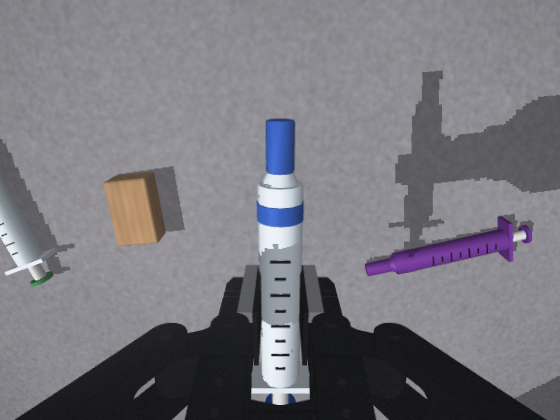

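S is lifted and held level; the cap is at (280,145) and the disc at (280,400).

Call:
step_arm(
  steps=[
    {"x": 17, "y": -40, "z": 0, "roll": 0, "grip": 5},
    {"x": 34, "y": -87, "z": 0, "roll": 0, "grip": 5},
    {"x": 51, "y": -134, "z": 0, "roll": 0, "grip": 5},
    {"x": 68, "y": -180, "z": 0, "roll": 0, "grip": 5},
    {"x": 85, "y": -226, "z": 0, "roll": 0, "grip": 5},
    {"x": 102, "y": -272, "z": 0, "roll": 0, "grip": 5},
    {"x": 119, "y": -318, "z": 0, "roll": 0, "grip": 5},
    {"x": 136, "y": -364, "z": 0, "roll": 0.5, "grip": 5},
  ],
)

```text
clock: 4.8
position: [0.6043, 0.0245, 0.1284]
ee_rot: [0.0, 0.999, -0.05, -0.001]
contact_force: [0.7, -0.8, -0.4]
grip_width: 0.0151
finger_force: 39.1
```

Call:
step_arm(
  steps=[
    {"x": 12, "y": -40, "z": 0, "roll": 0, "grip": 5},
    {"x": 24, "y": -80, "z": 0, "roll": 0, "grip": 5},
    {"x": 33, "y": -120, "z": 0, "roll": 0, "grip": 5},
    {"x": 36, "y": -150, "z": 0, "roll": 0, "grip": 5},
    {"x": 36, "y": -164, "z": 0, "roll": 0, "grip": 5},
    {"x": 36, "y": -164, "z": 0, "roll": 0, "grip": 5},
    {"x": 36, "y": -164, "z": 0, "roll": 0, "grip": 5},
  ],
)

```text
clock: 5.5
position: [0.6563, 0.1802, 0.1293]
ee_rot: [0.001, 0.999, -0.05, -0.001]
contact_force: [-0.2, 0.1, -0.1]
grip_width: 0.0152
finger_force: 39.1
```

Run:
```python
from h import *
from rig import ctrl,eyes
s,d=wristcam(eyes,ctrl);cv2.imwrite("pics/w6.png",d["img"]);pickle.dump((s,d),open("w6.pkl","wb"))
plan(s,[*CR["s"],.024],-5.65)
```

```text
shift [ 14.3  -2.7 105.3] roll -0.1 | yaw -5.8 pos [0.6563 0.1802 0.1293]
```

View pics/w6.png

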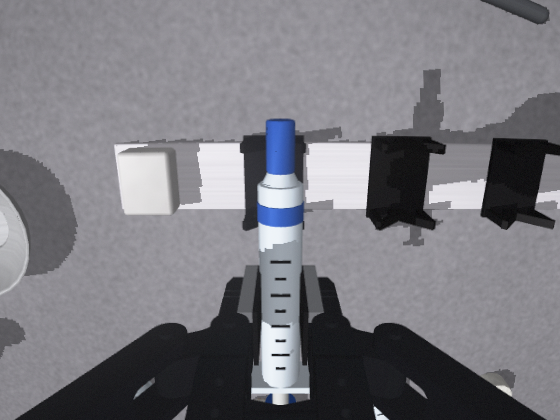

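The held syringe is in front of the first cradle (274,182). The white block's top is at about (147,181), and the rail edges are at rows ~143 and ~209.

Run:
```python
from h import *
s,d=pickle.load(open("w6.pkl","rb"))
im=d["img"];g=cv2.cvtColor(im,cv2.COLOR_BGR2GRAY)
sub=g[140:222,110:190];
ys,xs=np.nonzero(g>0)
E_=[]
for u in (215,225,235,320,335,350):
    col=g[110:240,u].astype(int);gr=np.diff(cv2.GaussianBlur(col.astype(np.float32)[:,None],(1,5),0)[:,0])
    a,b=110+gr[:60].argmax(),110+60+gr[60:].argmin();E_.append((u,a,b))
print(E_)
for u,a,b in E_:
    p=ray(d,[[u,a+.5],[u,b+.5]],.006);print(p[:,:2].round(4).tolist(),"w",np.linalg.norm(p[0]-p[1]).round(4),"mid",p.mean(0)[:2].round(4),"CRline x at that y",(RC+RD*((p.mean(0)[1]-RC[1])/RD[1]))[0].round(4))
w=ray(d,[[119,151],[171,149],[176,213],[124,215]],.028)[:,:2];print("white",w.mean(0),"cradle s",w.mean(0)+RD*.087,CR["s"], [np.linalg.norm(w[i]-w[i-1]).round(4) for i in range(4)])
# cradle plate tops z=.038 cradle c: outline
m=(g<28)&(np.arange(560)[None]>355)&(np.arange(560)[None]<480);ys,xs=np.nonzero(m);i=(ys>120)&(ys<240)
print("m cradle px",xs[i].min(),xs[i].max(),ys[i].min(),ys[i].max())
b=ray(d,[[369,160],[430,160],[369,190],[430,190]],.012);print("m base edges",b[:,:2].round(4),"mean",b.mean(0)[:2],CR["m"])
```

```text
[(215, np.int64(142), np.int64(208)), (225, np.int64(142), np.int64(208)), (235, np.int64(142), np.int64(208)), (320, np.int64(142), np.int64(200)), (335, np.int64(142), np.int64(208)), (350, np.int64(142), np.int64(208))]
[[0.7014, 0.2212], [0.6529, 0.2287]] w 0.0491 mid [0.6772 0.2249] CRline x at that y 0.675
[[0.7007, 0.2142], [0.6521, 0.2213]] w 0.0491 mid [0.6764 0.2177] CRline x at that y 0.6743
[[0.6999, 0.2071], [0.6514, 0.2139]] w 0.049 mid [0.6756 0.2105] CRline x at that y 0.6736
[[0.6939, 0.1477], [0.6512, 0.1506]] w 0.0428 mid [0.6725 0.1492] CRline x at that y 0.6675
[[0.6928, 0.1372], [0.6438, 0.1399]] w 0.0491 mid [0.6683 0.1386] CRline x at that y 0.6665
[[0.6918, 0.1266], [0.6427, 0.1288]] w 0.0492 mid [0.6673 0.1277] CRline x at that y 0.6654
white [0.68264338 0.26695945] cradle s [0.67407388 0.18038575] [0.6706975 0.1812385] [np.float64(0.0449), np.float64(0.0352), np.float64(0.0443), np.float64(0.0371)]
m cradle px 367 444 137 228
m base edges [[0.6793 0.1148]
 [0.6753 0.0712]
 [0.6575 0.1155]
 [0.6531 0.0707]] mean [0.66628453 0.09306541] [0.6618325 0.0916795]
```

Call:
step_arm(
  steps=[
    {"x": 8, "y": -1, "z": 0, "roll": 0, "grip": 5},
    {"x": 16, "y": -2, "z": 20, "roll": 0, "grip": 5},
    {"x": 16, "y": -2, "z": 50, "roll": 0, "grip": 5},
    {"x": 16, "y": -2, "z": 75, "roll": 0, "grip": 5},
    {"x": 16, "y": -2, "z": 92, "roll": 0, "grip": 5},
    {"x": 16, "y": -2, "z": 100, "roll": 0, "grip": 5},
    {"x": 16, "y": -2, "z": 103, "roll": 0, "grip": 5},
    {"x": 16, "y": -2, "z": 104, "roll": 0, "grip": 5},
  ],
)

```text
clock: 6.35
position: [0.6736, 0.1826, 0.027]
ee_rot: [-0.0, 0.999, -0.05, 0.001]
contact_force: [0.5, 0.4, 0.1]
grip_width: 0.0152
finger_force: 39.1
```

Call:
step_arm(
  steps=[
    {"x": 0, "y": 1, "z": 1, "roll": 0, "grip": 5},
    {"x": 0, "y": 1, "z": 2, "roll": 0, "grip": 5},
    {"x": 0, "y": 1, "z": 2, "roll": 0, "grip": 5},
  ],
)

```text
clock: 6.65
position: [0.6735, 0.182, 0.0251]
ee_rot: [-0.0, 0.999, -0.05, 0.001]
contact_force: [1.5, -0.0, 1.2]
grip_width: 0.0153
finger_force: 39.1
```

Call:
step_arm(
  steps=[
    {"x": 0, "y": 0, "z": 0, "roll": 0, "grip": 20},
    {"x": 0, "y": 0, "z": 0, "roll": 0, "grip": 25},
    {"x": 0, "y": 0, "z": 0, "roll": 0, "grip": 32},
    {"x": 0, "y": 0, "z": 0, "roll": 0, "grip": 32},
    {"x": 0, "y": 0, "z": -20, "roll": 0, "grip": 32},
    {"x": 0, "y": 0, "z": -60, "roll": 0, "grip": 40},
    {"x": 0, "y": 0, "z": -100, "roll": 0, "grip": 60},
    {"x": 0, "y": 0, "z": -120, "roll": 0, "grip": 60},
  ],
)

```text
clock: 7.45
position: [0.6744, 0.1821, 0.1483]
ee_rot: [-0.001, 0.999, -0.05, 0.002]
contact_force: [-0.2, -0.4, -0.2]
grip_width: 0.0602
finger_force: 0.0
```

```bash
sed -i 's/RC=np.array(\[.6574/RC=np.array([.6594/' h.py
python3 - <<'E'
from h import *
from rig import ctrl,eyes
s,d=wristcam(eyes,ctrl);cv2.imwrite("pics/w7.png",d["img"])
syr(d,"s",CR["s"],z=.032);print(CR["s"])
plan(s,[.4488,-.1078,.15],14.3)
E
```

```text
s 764 len 0.1352 centre [0.6729 0.1828] ang -5.84
[0.6726975 0.1812385]
shift [-195.6  310.9   -3.1] roll -20.0 | yaw -5.7 pos [0.6744 0.1821 0.1483]
```

View pics/w7.png

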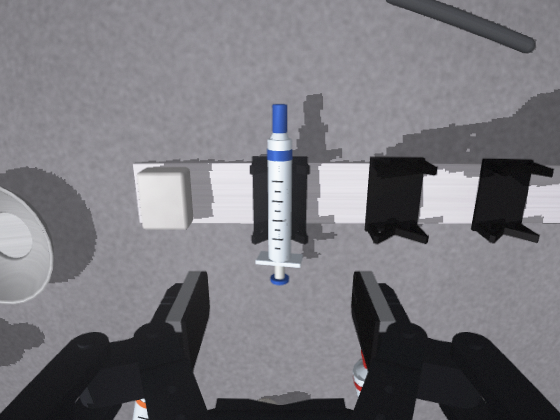

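S is seated at (280,200), centred and parallel to the groove. Next is M.

Call:
step_arm(
  steps=[
    {"x": -26, "y": 42, "z": 0, "roll": -3, "grip": 60},
    {"x": -52, "y": 83, "z": 0, "roll": -6, "grip": 60},
    {"x": -78, "y": 124, "z": 0, "roll": -9, "grip": 60},
    {"x": -104, "y": 165, "z": 0, "roll": -12, "grip": 60},
    {"x": -130, "y": 206, "z": 0, "roll": -15, "grip": 60},
    {"x": -156, "y": 247, "z": 0, "roll": -18, "grip": 60},
    {"x": -180, "y": 286, "z": 0, "roll": -20, "grip": 60},
    {"x": -196, "y": 311, "z": 0, "roll": -20, "grip": 60},
  ],
)

```text
clock: 8.3
position: [0.4444, -0.111, 0.1442]
ee_rot: [0.0, 0.992, 0.124, -0.001]
contact_force: [-0.1, 0.2, -0.0]
grip_width: 0.06
finger_force: 0.0
```

Call:
step_arm(
  steps=[
    {"x": 0, "y": 0, "z": 0, "roll": 0, "grip": 60},
    {"x": 0, "y": 0, "z": 0, "roll": 0, "grip": 60},
  ],
)

```text
clock: 8.5
position: [0.4469, -0.1087, 0.1445]
ee_rot: [0.0, 0.992, 0.124, 0.0]
contact_force: [0.6, -0.2, 0.3]
grip_width: 0.0599
finger_force: 0.0
```

Run:
```python
from h import *
from rig import ctrl,eyes
s,d=wristcam(eyes,ctrl);cv2.imwrite("pics/w8.png",d["img"])
c=syr(d,"m",[.451,-.1078])
plan(s,[*c,.001],14.3)
```

```text
m 713 len 0.1431 centre [ 0.4494 -0.1099] ang 14.57
shift [  2.1   1.8 143.5] roll -0.1 | yaw 14.2 pos [ 0.4469 -0.1087  0.1445]
```

Call:
step_arm(
  steps=[
    {"x": 2, "y": 2, "z": 40, "roll": 0, "grip": 60},
    {"x": 2, "y": 2, "z": 80, "roll": 0, "grip": 60},
    {"x": 2, "y": 2, "z": 115, "roll": 0, "grip": 60},
    {"x": 2, "y": 2, "z": 132, "roll": 0, "grip": 50},
    {"x": 2, "y": 2, "z": 142, "roll": 0, "grip": 45},
    {"x": 2, "y": 2, "z": 142, "roll": 0, "grip": 35},
    {"x": 2, "y": 2, "z": 142, "roll": 0, "grip": 30},
  ],
)

```text
clock: 9.25
position: [0.4502, -0.1092, 0.0028]
ee_rot: [0.0, 0.992, 0.125, 0.0]
contact_force: [-0.2, -0.7, 0.9]
grip_width: 0.0299
finger_force: 0.0
```

Call:
step_arm(
  steps=[
    {"x": 0, "y": 0, "z": 0, "roll": 0, "grip": 10},
    {"x": 0, "y": 0, "z": 0, "roll": 0, "grip": 10},
    {"x": 0, "y": 0, "z": 0, "roll": 0, "grip": 10},
    {"x": 0, "y": 0, "z": 0, "roll": 0, "grip": 10},
    {"x": 0, "y": 0, "z": 0, "roll": 0, "grip": 10},
  ],
  newtons=40,
)

```text
clock: 9.75
position: [0.4504, -0.1097, 0.0033]
ee_rot: [0.0, 0.992, 0.125, 0.001]
contact_force: [-1.0, 1.7, 7.8]
grip_width: 0.0203
finger_force: 39.6
```

Call:
step_arm(
  steps=[
    {"x": 0, "y": 0, "z": -20, "roll": 0, "grip": 10},
    {"x": 0, "y": 0, "z": -60, "roll": 0, "grip": 10},
    {"x": 0, "y": 0, "z": -100, "roll": 0, "grip": 10},
    {"x": 0, "y": 0, "z": -130, "roll": 0, "grip": 10},
    {"x": 0, "y": 0, "z": -130, "roll": 0, "grip": 10},
    {"x": 0, "y": 0, "z": -130, "roll": 0, "grip": 10},
  ],
)

```text
clock: 10.35
position: [0.4497, -0.11, 0.133]
ee_rot: [0.0, 0.992, 0.124, 0.001]
contact_force: [0.5, 1.0, -1.8]
grip_width: 0.0205
finger_force: 39.3
```

Run:
```python
from h import *
from rig import ctrl,eyes
s,d=wristcam(eyes,ctrl);cv2.imwrite("pics/w9.png",d["img"])
h=s["position"][2]
c=syr(d,"m",s["position"][:2],z=h+.008);print((tool(s).T@(np.array([*c,h])-s["position"])).round(4))
plan(s,[*CR["m"],.133],-5.75)
```

```text
m 2524 len 0.0405 centre [ 0.4987 -0.0973] ang 14.51
[ 0.0506 -0.0002  0.0001]
shift [ 257.3 -142.6    0.4] roll 20.0 | yaw 14.3 pos [ 0.4497 -0.11    0.133 ]
```

Call:
step_arm(
  steps=[
    {"x": 30, "y": -17, "z": 0, "roll": 2, "grip": 10},
    {"x": 68, "y": -38, "z": 0, "roll": 5, "grip": 10},
    {"x": 106, "y": -59, "z": 0, "roll": 8, "grip": 10},
    {"x": 144, "y": -80, "z": 0, "roll": 11, "grip": 10},
    {"x": 182, "y": -101, "z": 0, "roll": 14, "grip": 10},
    {"x": 220, "y": -122, "z": 0, "roll": 17, "grip": 10},
    {"x": 245, "y": -136, "z": 0, "roll": 20, "grip": 10},
    {"x": 257, "y": -143, "z": 0, "roll": 20, "grip": 10},
  ],
)

```text
clock: 11.2
position: [0.6635, 0.0956, 0.1296]
ee_rot: [-0.0, 0.999, -0.049, -0.001]
contact_force: [0.2, -1.0, -0.9]
grip_width: 0.0203
finger_force: 39.3
```

Call:
step_arm(
  steps=[
    {"x": 0, "y": 0, "z": 0, "roll": 0, "grip": 10},
    {"x": 0, "y": 0, "z": 0, "roll": 0, "grip": 10},
  ],
)

```text
clock: 11.4
position: [0.6619, 0.0917, 0.1305]
ee_rot: [0.001, 0.999, -0.05, -0.001]
contact_force: [0.4, 0.0, -0.4]
grip_width: 0.0205
finger_force: 39.3
```

Run:
```python
from h import *
from rig import ctrl
plan(ctrl.observe(),[*CR["m"],.0285],-5.75)
```

```text
shift [  2.2  -0.4 102. ] roll 0.1 | yaw -5.7 pos [0.6619 0.0917 0.1305]
```

Call:
step_arm(
  steps=[
    {"x": 1, "y": -1, "z": 25, "roll": 0, "grip": 10},
    {"x": 1, "y": -1, "z": 55, "roll": 0, "grip": 10},
    {"x": 1, "y": -1, "z": 80, "roll": 0, "grip": 10},
    {"x": 1, "y": -1, "z": 94, "roll": 0, "grip": 10},
    {"x": 1, "y": -1, "z": 99, "roll": 0, "grip": 10},
    {"x": 1, "y": -1, "z": 101, "roll": 0, "grip": 10},
    {"x": 1, "y": -1, "z": 102, "roll": 0, "grip": 10},
    {"x": 1, "y": -1, "z": 102, "roll": 0, "grip": 10},
  ],
)

```text
clock: 12.2
position: [0.6649, 0.0933, 0.0314]
ee_rot: [-0.0, 0.999, -0.05, 0.001]
contact_force: [-0.7, -0.0, 0.1]
grip_width: 0.0205
finger_force: 39.3
```

Call:
step_arm(
  steps=[
    {"x": 0, "y": 0, "z": 1, "roll": 0, "grip": 10},
    {"x": 0, "y": 0, "z": 2, "roll": 0, "grip": 10},
    {"x": 0, "y": 0, "z": 3, "roll": 0, "grip": 10},
    {"x": 0, "y": 0, "z": 3, "roll": 0, "grip": 10},
  ],
)

```text
clock: 12.6
position: [0.6645, 0.0935, 0.0279]
ee_rot: [-0.0, 0.999, -0.05, 0.0]
contact_force: [-0.9, -0.5, 4.8]
grip_width: 0.0204
finger_force: 39.8
```

Call:
step_arm(
  steps=[
    {"x": 0, "y": 0, "z": 0, "roll": 0, "grip": 25},
    {"x": 0, "y": 0, "z": 0, "roll": 0, "grip": 31},
    {"x": 0, "y": 0, "z": 0, "roll": 0, "grip": 37},
    {"x": 0, "y": 0, "z": 0, "roll": 0, "grip": 37},
    {"x": 0, "y": 0, "z": -20, "roll": 0, "grip": 37},
    {"x": 0, "y": 0, "z": -60, "roll": 0, "grip": 40},
    {"x": 0, "y": 0, "z": -100, "roll": 0, "grip": 65},
    {"x": 0, "y": 0, "z": -120, "roll": 0, "grip": 70},
  ],
)

```text
clock: 13.4
position: [0.6657, 0.0935, 0.1511]
ee_rot: [-0.001, 0.999, -0.05, 0.002]
contact_force: [0.8, 0.0, 0.8]
grip_width: 0.0675
finger_force: 0.0
```

Run:
```python
from h import *
from rig import ctrl,eyes
s,d=wristcam(eyes,ctrl);cv2.imwrite("pics/w10.png",d["img"])
syr(d,"m",CR["m"],z=.0356);print(CR["m"])
plan(s,[.439,.112,.15],7.3)
```

```text
m 813 len 0.1442 centre [0.6629 0.0936] ang -5.77
[0.6638325 0.0916795]
shift [-2.274e+02  4.100e+00  1.000e-01] roll -13.0 | yaw -5.7 pos [0.6657 0.0935 0.1511]
```

View pics/w10.png

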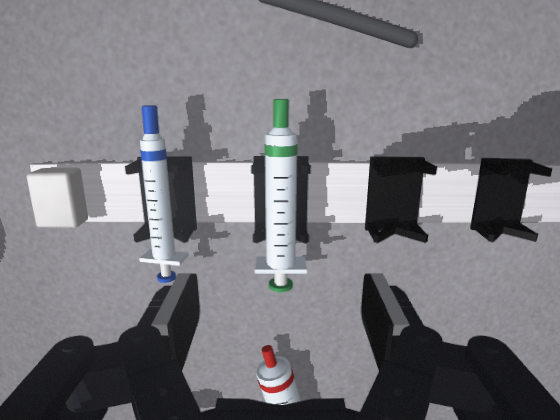

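S at (160,200) and M at (281,200) are both seated and parallel. XL is next.

Call:
step_arm(
  steps=[
    {"x": -35, "y": 1, "z": 0, "roll": -2, "grip": 80},
    {"x": -75, "y": 2, "z": 0, "roll": -4, "grip": 80},
    {"x": -115, "y": 3, "z": 0, "roll": -6, "grip": 80},
    {"x": -155, "y": 4, "z": 0, "roll": -8, "grip": 80},
    {"x": -195, "y": 4, "z": 0, "roll": -11, "grip": 80},
    {"x": -227, "y": 4, "z": 0, "roll": -13, "grip": 80},
    {"x": -227, "y": 4, "z": 0, "roll": -13, "grip": 80},
    {"x": -227, "y": 4, "z": 0, "roll": -13, "grip": 80},
  ],
)

```text
clock: 14.25
position: [0.4379, 0.1119, 0.1476]
ee_rot: [-0.0, 0.998, 0.064, 0.0]
contact_force: [0.1, 0.3, 0.2]
grip_width: 0.0798
finger_force: 0.0
```

```bash
sed -i 's/,\.0469\]/,.0484]/' h.py
python3 - <<'E'
from h import *
from rig import ctrl,eyes
s,d=wristcam(eyes,ctrl);cv2.imwrite("pics/w11.png",d["img"])
c=syr(d,"xl",[.439,.112])
plan(s,[*c,.001],7.3)
E
```

```text
xl 1126 len 0.1687 centre [0.4379 0.1082] ang 7.72
shift [ -0.6   3.6 146.6] roll 0.0 | yaw 7.3 pos [0.4379 0.1119 0.1476]
```

Call:
step_arm(
  steps=[
    {"x": 0, "y": 2, "z": 40, "roll": 0, "grip": 80},
    {"x": 0, "y": 2, "z": 80, "roll": 0, "grip": 80},
    {"x": 0, "y": 2, "z": 115, "roll": 0, "grip": 80},
    {"x": 0, "y": 2, "z": 135, "roll": 0, "grip": 70},
    {"x": 0, "y": 2, "z": 145, "roll": 0, "grip": 60},
    {"x": 0, "y": 2, "z": 145, "roll": 0, "grip": 50},
    {"x": 0, "y": 2, "z": 145, "roll": 0, "grip": 45},
  ],
)

```text
clock: 15.0
position: [0.4391, 0.1099, 0.0028]
ee_rot: [-0.0, 0.998, 0.064, 0.0]
contact_force: [0.8, -0.4, 0.2]
grip_width: 0.045
finger_force: 0.0
```

Call:
step_arm(
  steps=[
    {"x": 0, "y": 0, "z": 0, "roll": 0, "grip": 20},
    {"x": 0, "y": 0, "z": 0, "roll": 0, "grip": 20},
    {"x": 0, "y": 0, "z": 0, "roll": 0, "grip": 20},
    {"x": 0, "y": 0, "z": 0, "roll": 0, "grip": 20},
    {"x": 0, "y": 0, "z": 0, "roll": 0, "grip": 20},
  ],
  newtons=50,
)

```text
clock: 15.5
position: [0.4393, 0.11, 0.0035]
ee_rot: [-0.0, 0.998, 0.064, 0.001]
contact_force: [-0.2, -1.1, 8.0]
grip_width: 0.0315
finger_force: 49.4
```

Call:
step_arm(
  steps=[
    {"x": 0, "y": 0, "z": -20, "roll": 0, "grip": 20},
    {"x": 0, "y": 0, "z": -60, "roll": 0, "grip": 20},
    {"x": 0, "y": 0, "z": -100, "roll": 0, "grip": 20},
    {"x": 0, "y": 0, "z": -130, "roll": 0, "grip": 20},
    {"x": 0, "y": 0, "z": -130, "roll": 0, "grip": 20},
    {"x": 0, "y": 0, "z": -130, "roll": 0, "grip": 20},
  ],
)

```text
clock: 16.1
position: [0.4386, 0.1098, 0.1332]
ee_rot: [-0.0, 0.998, 0.064, 0.001]
contact_force: [-1.2, -0.2, -1.4]
grip_width: 0.0311
finger_force: 49.8
```

Run:
```python
from h import *
from rig import ctrl,eyes
s,d=wristcam(eyes,ctrl);cv2.imwrite("pics/w12.png",d["img"])
h=s["position"][2]
c=syr(d,"xl",s["position"][:2],z=h+.013,rad=.12);print((tool(s).T@(np.array([*c,h])-s["position"])).round(4))
plan(s,[*CR["xl"],.133],-5.75)
```

```text
xl 3783 len 0.0414 centre [0.5007 0.1182] ang 7.7
[ 0.0627 -0.0005  0.0002]
shift [181.  220.5   0.5] roll 13.0 | yaw 7.3 pos [0.4386 0.1098 0.1332]
```

Call:
step_arm(
  steps=[
    {"x": 22, "y": 27, "z": 0, "roll": 1, "grip": 20},
    {"x": 48, "y": 59, "z": 0, "roll": 3, "grip": 20},
    {"x": 75, "y": 92, "z": 0, "roll": 5, "grip": 20},
    {"x": 102, "y": 125, "z": 0, "roll": 7, "grip": 20},
    {"x": 129, "y": 158, "z": 0, "roll": 9, "grip": 20},
    {"x": 156, "y": 190, "z": 0, "roll": 11, "grip": 20},
    {"x": 173, "y": 211, "z": 0, "roll": 13, "grip": 20},
    {"x": 180, "y": 220, "z": 0, "roll": 13, "grip": 20},
  ],
)

```text
clock: 16.95
position: [0.6451, -0.0884, 0.13]
ee_rot: [0.001, 0.999, -0.051, -0.001]
contact_force: [0.2, 0.3, -1.1]
grip_width: 0.0314
finger_force: 49.8
```

Call:
step_arm(
  steps=[
    {"x": 0, "y": 0, "z": 0, "roll": 0, "grip": 20},
    {"x": 0, "y": 0, "z": 0, "roll": 0, "grip": 20},
    {"x": 0, "y": 0, "z": 0, "roll": 0, "grip": 20},
  ],
)

```text
clock: 17.25
position: [0.6436, -0.0837, 0.132]
ee_rot: [-0.0, 0.999, -0.048, -0.001]
contact_force: [0.4, 0.2, -1.3]
grip_width: 0.0313
finger_force: 49.8
```

Run:
```python
from h import *
from rig import ctrl,eyes
s,d=wristcam(eyes,ctrl);cv2.imwrite("pics/w13.png",d["img"])
plan(s,[*CR["xl"],.030],-5.75)
m=mask(d["img"],(105,150,90),(128,255,255));ys,xs=np.nonzero(m);B=ray(d,[[xs.mean(),ys.mean()]],.028)[0,:2]
print(len(xs),xs.min(),xs.max(),ys.min(),ys.max(),"blue",B,"cradle",B-RD*.087,CR["xl"])
```

```text
shift [  2.9   2.1 101.9] roll 0.2 | yaw -5.6 pos [ 0.6436 -0.0837  0.132 ]
3513 375 434 167 231 blue [ 0.64056269 -0.16911023] cradle [ 0.64913219 -0.08253653] [ 0.6461025 -0.0859385]
```

View pics/w13.png

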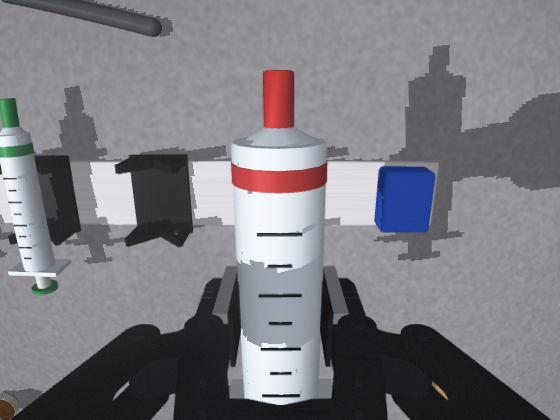

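XL is held over cradle 4, with the blue block to its right at (405,200). Lowering.

Call:
step_arm(
  steps=[
    {"x": 2, "y": 1, "z": 25, "roll": 0, "grip": 20},
    {"x": 2, "y": 1, "z": 55, "roll": 0, "grip": 20},
    {"x": 2, "y": 1, "z": 80, "roll": 0, "grip": 20},
    {"x": 2, "y": 1, "z": 94, "roll": 0, "grip": 20},
    {"x": 2, "y": 1, "z": 99, "roll": 0, "grip": 20},
    {"x": 2, "y": 1, "z": 101, "roll": 0, "grip": 20},
    {"x": 2, "y": 1, "z": 102, "roll": 0, "grip": 20},
    {"x": 2, "y": 1, "z": 102, "roll": 0, "grip": 20},
  ],
)

```text
clock: 18.1
position: [0.6473, -0.0865, 0.0314]
ee_rot: [-0.0, 0.999, -0.05, 0.001]
contact_force: [-0.3, 0.7, 0.0]
grip_width: 0.0314
finger_force: 49.9
```

Call:
step_arm(
  steps=[
    {"x": 0, "y": -1, "z": 1, "roll": 0, "grip": 20},
    {"x": 0, "y": -1, "z": 2, "roll": 0, "grip": 20},
    {"x": 0, "y": -1, "z": 2, "roll": 0, "grip": 20},
    {"x": 0, "y": -1, "z": 2, "roll": 0, "grip": 20},
  ],
)

```text
clock: 18.5
position: [0.6475, -0.0858, 0.0303]
ee_rot: [-0.0, 0.999, -0.05, 0.001]
contact_force: [-3.6, 1.4, 12.2]
grip_width: 0.0315
finger_force: 51.3
```

Call:
step_arm(
  steps=[
    {"x": 0, "y": 0, "z": 0, "roll": 0, "grip": 36},
    {"x": 0, "y": 0, "z": 0, "roll": 0, "grip": 42},
    {"x": 0, "y": 0, "z": 0, "roll": 0, "grip": 48},
    {"x": 0, "y": 0, "z": 0, "roll": 0, "grip": 48},
    {"x": 0, "y": 0, "z": -20, "roll": 0, "grip": 48},
    {"x": 0, "y": 0, "z": -60, "roll": 0, "grip": 50},
    {"x": 0, "y": 0, "z": -100, "roll": 0, "grip": 70},
    {"x": 0, "y": 0, "z": -120, "roll": 0, "grip": 75},
  ],
)

```text
clock: 19.3
position: [0.6481, -0.0859, 0.1519]
ee_rot: [0.0, 0.999, -0.05, 0.002]
contact_force: [1.1, 0.8, -0.2]
grip_width: 0.0749
finger_force: 0.0
```

Run:
```python
from h import *
from rig import ctrl,eyes
s,d=wristcam(eyes,ctrl);cv2.imwrite("pics/w14.png",d["img"])
syr(d,"xl",CR["xl"],z=.0433);print(CR["xl"])
plan(s,[.443,.347,.16],158)
print(s["joints"].round(2))
```

```text
xl 1337 len 0.1704 centre [ 0.6456 -0.0856] ang -5.81
[ 0.6461025 -0.0859385]
shift [-247.  -410.4   -9.1] roll -163.7 | yaw -5.7 pos [ 0.6481 -0.0859  0.1519]
[ 0.04  0.55  0.01  1.59 -0.01  1.   -1.61]
```

View pics/w14.png

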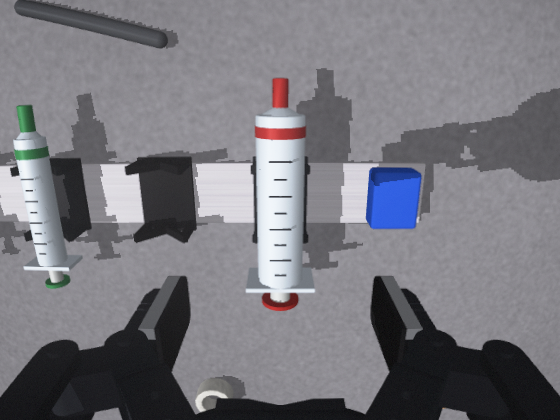

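XL is seated at (280,200), next to the blue block at (395,198). L is last; the half turn keeps the last joint in range.

Call:
step_arm(
  steps=[
    {"x": -18, "y": -30, "z": -5, "roll": -8, "grip": 75},
    {"x": -40, "y": -65, "z": -9, "roll": -16, "grip": 75},
    {"x": -60, "y": -100, "z": -9, "roll": -24, "grip": 75},
    {"x": -81, "y": -135, "z": -9, "roll": -32, "grip": 75},
    {"x": -102, "y": -170, "z": -9, "roll": -40, "grip": 75},
    {"x": -123, "y": -205, "z": -9, "roll": -48, "grip": 75},
    {"x": -144, "y": -240, "z": -9, "roll": -56, "grip": 75},
    {"x": -160, "y": -266, "z": -9, "roll": -64, "grip": 75},
  ],
)

```text
clock: 20.15
position: [0.5123, 0.1974, 0.1572]
ee_rot: [-0.0, 0.871, 0.491, 0.0]
contact_force: [0.3, 0.0, -0.0]
grip_width: 0.0748
finger_force: 0.0
```

Call:
step_arm(
  steps=[
    {"x": 0, "y": 0, "z": 0, "roll": -8, "grip": 75},
    {"x": 0, "y": 0, "z": 0, "roll": -16, "grip": 75},
    {"x": 0, "y": 0, "z": 0, "roll": -24, "grip": 75},
    {"x": 0, "y": 0, "z": 0, "roll": -32, "grip": 75},
    {"x": 0, "y": 0, "z": 0, "roll": -40, "grip": 75},
    {"x": 0, "y": 0, "z": 0, "roll": -48, "grip": 75},
    {"x": 0, "y": 0, "z": 0, "roll": -56, "grip": 75},
    {"x": 0, "y": 0, "z": 0, "roll": -56, "grip": 75},
  ],
)

```text
clock: 20.95
position: [0.5138, 0.1946, 0.1569]
ee_rot: [-0.0, 0.542, 0.841, -0.0]
contact_force: [0.3, 0.3, 0.8]
grip_width: 0.0752
finger_force: 0.0
```

Run:
```python
from h import *
from rig import ctrl,eyes
s=ctrl.observe();plan(s,[.443,.347,.16],158);print(s["joints"].round(2))
```

```text
shift [168.   -1.4  -3. ] roll -43.6 | yaw 114.4 pos [0.5138 0.1946 0.1569]
[-0.05  0.45 -0.56  1.82  0.29  0.96 -0.3 ]
```

Call:
step_arm(
  steps=[
    {"x": 25, "y": 0, "z": 0, "roll": -7, "grip": 75},
    {"x": 60, "y": 0, "z": 0, "roll": -14, "grip": 75},
    {"x": 95, "y": 0, "z": 0, "roll": -22, "grip": 75},
    {"x": 130, "y": 0, "z": 0, "roll": -30, "grip": 75},
    {"x": 155, "y": 0, "z": 0, "roll": -37, "grip": 75},
    {"x": 168, "y": -1, "z": 0, "roll": -44, "grip": 75},
    {"x": 168, "y": -1, "z": 0, "roll": -44, "grip": 75},
    {"x": 168, "y": -1, "z": 0, "roll": -44, "grip": 75},
  ],
)

```text
clock: 21.75
position: [0.444, 0.3469, 0.1569]
ee_rot: [-0.0, 0.191, 0.982, -0.0]
contact_force: [-0.5, -0.7, -0.6]
grip_width: 0.075
finger_force: 0.0
```

Run:
```python
from h import *
from rig import ctrl,eyes
s,d=wristcam(eyes,ctrl);cv2.imwrite("pics/w15.png",d["img"])
c=syr(d,"l",[.445,.3475]);print(s["joints"].round(2))
plan(s,[*c,.002],158)
```

```text
l 633 len 0.152 centre [0.4451 0.3441] ang -21.13
[-0.23  0.52 -0.76  1.77  0.42  1.01  0.05]
shift [ -2.1  -2.  154.9] roll -0.0 | yaw 158.0 pos [0.444  0.3469 0.1569]
```

View pics/w15.png

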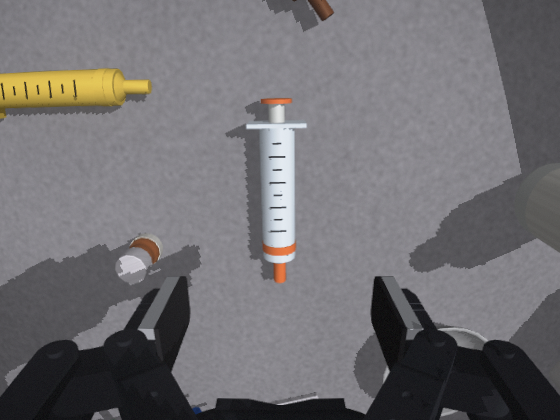

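L is at (278,190), square to the fingers. Yellow at (75,87) and the vial at (140,258) are both clear.

Call:
step_arm(
  steps=[
    {"x": -2, "y": -2, "z": 40, "roll": 0, "grip": 70},
    {"x": -2, "y": -2, "z": 80, "roll": 0, "grip": 70},
    {"x": -2, "y": -2, "z": 120, "roll": 0, "grip": 70},
    {"x": -2, "y": -2, "z": 143, "roll": 0, "grip": 65},
    {"x": -2, "y": -2, "z": 153, "roll": 0, "grip": 55},
    {"x": -2, "y": -2, "z": 154, "roll": 0, "grip": 45},
    {"x": -2, "y": -2, "z": 154, "roll": 0, "grip": 40},
  ],
)

```text
clock: 22.5
position: [0.4456, 0.3451, 0.0042]
ee_rot: [0.0, 0.189, 0.982, 0.0]
contact_force: [0.2, 0.9, -0.3]
grip_width: 0.04
finger_force: 0.0
```

Call:
step_arm(
  steps=[
    {"x": 0, "y": 0, "z": 0, "roll": 0, "grip": 15},
    {"x": 0, "y": 0, "z": 0, "roll": 0, "grip": 15},
    {"x": 0, "y": 0, "z": 0, "roll": 0, "grip": 15},
    {"x": 0, "y": 0, "z": 0, "roll": 0, "grip": 15},
    {"x": 0, "y": 0, "z": 0, "roll": 0, "grip": 15},
  ],
  newtons=45,
)

```text
clock: 23.0
position: [0.4459, 0.3456, 0.005]
ee_rot: [0.001, 0.188, 0.982, 0.001]
contact_force: [-0.2, -1.2, 7.4]
grip_width: 0.0252
finger_force: 44.2
```

Call:
step_arm(
  steps=[
    {"x": 0, "y": 0, "z": -20, "roll": 0, "grip": 15},
    {"x": 0, "y": 0, "z": -60, "roll": 0, "grip": 15},
    {"x": 0, "y": 0, "z": -100, "roll": 0, "grip": 15},
    {"x": 0, "y": 0, "z": -135, "roll": 0, "grip": 15},
    {"x": 0, "y": 0, "z": -150, "roll": 0, "grip": 15},
    {"x": 0, "y": 0, "z": -150, "roll": 0, "grip": 15},
  ],
)

```text
clock: 23.6
position: [0.4459, 0.3459, 0.1559]
ee_rot: [0.002, 0.188, 0.982, 0.002]
contact_force: [0.2, 0.8, -1.1]
grip_width: 0.025
finger_force: 44.5
```

Run:
```python
from h import *
from rig import ctrl,eyes
s,d=wristcam(eyes,ctrl);cv2.imwrite("pics/w16.png",d["img"])
h=s["position"][2]
c=syr(d,"l",s["position"][:2],z=h+.0085,rad=.11);print((tool(s).T@(np.array([*c,h])-s["position"])).round(4))
plan(s,[*CR["l"],.15],174.25);print(CR["l"])
```

```text
l 2044 len 0.169 centre [0.4234 0.3623] ang -26.69
[ 0.0269  0.0069 -0.    ]
shift [-320.9 -240.6    5.8] roll -16.0 | yaw 158.3 pos [0.4459 0.3459 0.1559]
[0.6549675 0.0036205]
```

Call:
step_arm(
  steps=[
    {"x": -25, "y": -19, "z": 0, "roll": -2, "grip": 15},
    {"x": -60, "y": -45, "z": 0, "roll": -4, "grip": 15},
    {"x": -97, "y": -73, "z": 0, "roll": -6, "grip": 15},
    {"x": -134, "y": -101, "z": 0, "roll": -8, "grip": 15},
    {"x": -171, "y": -128, "z": 0, "roll": -10, "grip": 15},
    {"x": -208, "y": -156, "z": 0, "roll": -12, "grip": 15},
    {"x": -245, "y": -184, "z": 0, "roll": -14, "grip": 15},
    {"x": -275, "y": -206, "z": 0, "roll": -16, "grip": 15},
  ],
)

```text
clock: 24.45
position: [0.6244, 0.0481, 0.1507]
ee_rot: [-0.001, 0.05, 0.999, -0.001]
contact_force: [-0.4, -0.2, -0.6]
grip_width: 0.0256
finger_force: 44.4
```

Call:
step_arm(
  steps=[
    {"x": 0, "y": 0, "z": 0, "roll": 0, "grip": 15},
    {"x": 0, "y": 0, "z": 0, "roll": 0, "grip": 15},
    {"x": 0, "y": 0, "z": 0, "roll": 0, "grip": 15},
  ],
)

```text
clock: 24.75
position: [0.6231, 0.0531, 0.1521]
ee_rot: [-0.001, 0.049, 0.999, 0.0]
contact_force: [-0.1, 0.6, -1.0]
grip_width: 0.0253
finger_force: 44.5
```

Run:
```python
from h import *
from rig import ctrl,eyes
s=ctrl.observe()
plan(s,[*CR["l"],.13],174.25);print(s["joints"].round(2))
```

```text
shift [-36.6 -46.2  22. ] roll 0.1 | yaw 174.4 pos [0.6231 0.0531 0.1521]
[ 0.33  0.64 -0.78  1.62  0.49  1.1   0.89]
```

Call:
step_arm(
  steps=[
    {"x": -10, "y": -12, "z": 2, "roll": 0, "grip": 15},
    {"x": -22, "y": -28, "z": 10, "roll": 0, "grip": 15},
    {"x": -34, "y": -42, "z": 18, "roll": 0, "grip": 15},
    {"x": -37, "y": -46, "z": 22, "roll": 0, "grip": 15},
    {"x": -37, "y": -46, "z": 22, "roll": 0, "grip": 15},
    {"x": -37, "y": -46, "z": 22, "roll": 0, "grip": 15},
    {"x": -37, "y": -46, "z": 22, "roll": 0, "grip": 15},
  ],
)

```text
clock: 25.45
position: [0.6563, 0.0036, 0.1317]
ee_rot: [0.0, 0.049, 0.999, 0.0]
contact_force: [0.3, 0.5, -1.0]
grip_width: 0.0257
finger_force: 44.5
```

Run:
```python
from h import *
from rig import ctrl,eyes
s=ctrl.observe()
d=eyes.read_camera("top");syr(d,"l",CR["l"],z=.138,rad=.09)
plan(s,[*CR["l"],.0306],174.25);print(s["joints"].round(2))
```

```text
l 24 len 0.0208 centre [0.5865 0.0081] ang 86.29
shift [  1.4  -0.2 101.1] roll 0.1 | yaw 174.4 pos [0.6563 0.0036 0.1317]
[ 0.38  0.7  -0.76  1.56  0.52  1.1   0.97]
```

Call:
step_arm(
  steps=[
    {"x": 0, "y": 0, "z": 25, "roll": 0, "grip": 15},
    {"x": 0, "y": 0, "z": 55, "roll": 0, "grip": 15},
    {"x": 0, "y": 0, "z": 80, "roll": 0, "grip": 15},
    {"x": 0, "y": 0, "z": 93, "roll": 0, "grip": 15},
    {"x": 0, "y": 0, "z": 98, "roll": 0, "grip": 15},
    {"x": 0, "y": 0, "z": 100, "roll": 0, "grip": 15},
    {"x": 0, "y": 0, "z": 100, "roll": 0, "grip": 15},
    {"x": 0, "y": 0, "z": 100, "roll": 0, "grip": 15},
  ],
)

```text
clock: 26.3
position: [0.6573, 0.0026, 0.0325]
ee_rot: [0.001, 0.05, 0.999, 0.0]
contact_force: [-0.1, 0.7, -0.6]
grip_width: 0.0257
finger_force: 44.5
```

Call:
step_arm(
  steps=[
    {"x": 0, "y": 0, "z": 1, "roll": 0, "grip": 15},
    {"x": 0, "y": 0, "z": 2, "roll": 0, "grip": 15},
    {"x": 0, "y": 0, "z": 2, "roll": 0, "grip": 15},
    {"x": 0, "y": 0, "z": 2, "roll": 0, "grip": 15},
  ],
)

```text
clock: 26.7
position: [0.6576, 0.0034, 0.0307]
ee_rot: [0.001, 0.05, 0.999, 0.001]
contact_force: [-0.3, 1.8, 5.8]
grip_width: 0.0254
finger_force: 45.1
```

Call:
step_arm(
  steps=[
    {"x": 0, "y": 0, "z": 0, "roll": 0, "grip": 30},
    {"x": 0, "y": 0, "z": 0, "roll": 0, "grip": 36},
    {"x": 0, "y": 0, "z": 0, "roll": 0, "grip": 42},
    {"x": 0, "y": 0, "z": 0, "roll": 0, "grip": 42},
    {"x": 0, "y": 0, "z": -20, "roll": 0, "grip": 42},
    {"x": 0, "y": 0, "z": -60, "roll": 0, "grip": 45},
    {"x": 0, "y": 0, "z": -110, "roll": 0, "grip": 60},
    {"x": 0, "y": 0, "z": -160, "roll": 0, "grip": 60},
  ],
)

```text
clock: 27.5
position: [0.6559, 0.0023, 0.1906]
ee_rot: [-0.001, 0.05, 0.999, 0.0]
contact_force: [1.2, -0.4, 0.2]
grip_width: 0.06
finger_force: 0.0
```

Call:
step_arm(
  steps=[
    {"x": 40, "y": 0, "z": -30, "roll": 0, "grip": 60},
    {"x": 85, "y": 0, "z": -40, "roll": 0, "grip": 60},
    {"x": 130, "y": 0, "z": -50, "roll": 0, "grip": 60},
    {"x": 175, "y": 0, "z": -50, "roll": 0, "grip": 60},
    {"x": 210, "y": 0, "z": -50, "roll": 0, "grip": 60},
    {"x": 220, "y": 0, "z": -50, "roll": 0, "grip": 60},
    {"x": 220, "y": 0, "z": -50, "roll": 0, "grip": 60},
    {"x": 220, "y": 0, "z": -50, "roll": 0, "grip": 60},
  ],
)

```text
clock: 28.3
position: [0.4388, 0.0239, 0.2396]
ee_rot: [0.001, 0.05, 0.999, 0.0]
contact_force: [0.8, -0.4, -0.4]
grip_width: 0.06
finger_force: 0.0
```

Run:
```python
from h import *
from rig import ctrl,eyes
print(ctrl.observe()["position"])
d=eyes.read_camera("top");e=eyes.read_camera("side")
for k,z in dict(s=.032,m=.0356,l=.0391,xl=.0433).items():
    print(CR[k].round(4))
    try: syr(d,k,CR[k],z=z)
    except Exception as x: print(x)
v=np.hstack([cv2.resize(d["img"][80:240,130:370],(400,267)),cv2.resize(e["img"][160:300,160:370],(400,267))]);cv2.imwrite("pics/f.png",v)
```

```text
[0.43882023 0.02388413 0.23963979]
[0.6727 0.1827]
s 43 len 0.133 centre [0.6772 0.1832] ang -5.2
[0.6638 0.0932]
m 33 len 0.0317 centre [0.7197 0.0885] ang -5.07
[0.655  0.0036]
l 55 len 0.152 centre [0.6587 0.0014] ang -3.34
[ 0.6461 -0.0859]
xl 70 len 0.1643 centre [ 0.6522 -0.086 ] ang -5.38
```

View pics/f.png

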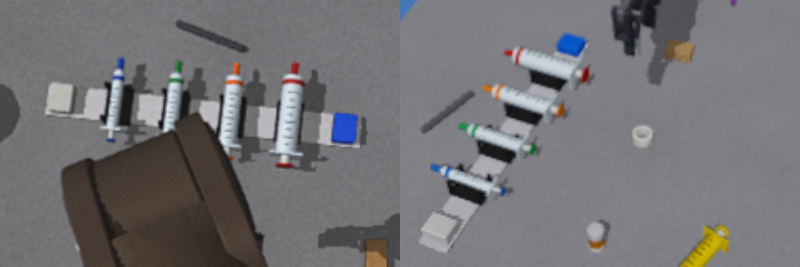

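The final views show blue, green, orange and red lying in order from the white end to the blue block. All four are parallel to their grooves and released.

```bash
python3 -c "
from rig import ctrl
print(ctrl.hand_in())"
```

```text
the job is handed in; nothing more can be done
None
```

All four syringes are seated and released in the cradles in size order, with the largest next to the blue end block, and the job was handed in at about 28 s; no verdict was returned.

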